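# Hold the sculpting turntable's index plunger out

### The arm

A 7-joint arm with a two-finger parallel gripper is mounted at the origin on the work surface. World frame = base frame: x ahead of the robot, y to its left, z up, the work surface at z = 0. Lengths are in m, angles in rad, forces in N, time in s.
With the tool pointing down it reaches from about 0.35 to 0.9 m from the base axis. Payload 8.1 kg.
Tool frame: the origin (TCP) lies between the finger pads; the fingertips stand 11 mm ahead of it and the grasp point (between the pads) lies 8 mm behind it (ctrl.tip_extent is the z of the fingertips in the tool frame, in m); z points along the fingers, y is the direction in which the jaws open and shut (so a half turn about z gives the same grasp; the last joint's range is limited). The gripper opens to 92 mm and grips with 3 to 60 N. Pads are 19 mm wide; open, the fingers measure 130 mm over their backs; the gripper's body (75 mm by 190 mm) begins 47 mm behind the grasp point.
Start: joints at [1.217, 0.434, 0.025, 1.573, -0.012, 1.134, -0.075], TCP at [0.155, -0.605, 0.238] pointing down, gripper open.
Joint ranges: [-2.62, 2.62], [-0.44, 2.09], [-1.27, 1.32], [0.08, 2.57], [-1.32, 4.46], [0.12, 2], [-2.74, 2.74]. Speed limits (rad/s): [2.22, 2.22, 3.01, 3.01, 3.14, 3.14, 3.14].

### API

Orientations are given as a unit quaternion [w, x, y, z].
In Python, from bench import ctrl gives the robot as it stands.
- The arm moves only by the shell command python3 -m crank 'ROWS' [FORCE]. ROWS is text: rows parted by semicolons, each of 7 numbers parted by spaces: the turn, a rotation vector about the tool's x, y, z in rad, then the shift along the tool's x, y, z in cm, then the closure, from 0 (fully open) to 1 (shut). In form: rx ry rz dx dy dz fingers; .... A call has 1 to 20 rows; each row shifts and turns the commanded pose from where the row before left it, along the tool's axes as they then stand; what a row does not reach is not made up. A row lasts 1/10 s, in which the tool goes at most 50 mm and 8.59 degrees, less where a joint would pass 70% of its speed; a pose out of reach is approached as far as the arm can. A call with a gripper value outside its range is refused whole. The fingers move at their own pace and stop on an object; FORCE is the grip in N (left out, the last holds). Time passes only in rows, so rows that do not move let the fingers close. It gives the time, the measured TCP pose, the force and the opening at its end, in the units of the state.
- ctrl.sense(): the state, without advancing time (a new reading comes with each control period).
- ctrl.capture(name): name is "scene" or "side" or "wrist"; returns a dict with "image" (384x512x3 uint8, red, green, blue), "vfov" (degrees; the focal length in pixels is half the picture's height over the tangent of half this angle, whatever the lens; pixels are square), "cx", "cy" (the principal point, pixels), "rvec" (rotation vector, rad) and "tvec" (3), from world to camera coordinates, as OpenCV has them; the wrist camera has in their place "hand_eye" (4x4, takes a point from camera to tool coordinates, whose origin is the TCP and whose axes are the flange's). Camera axes: x right, y down, z forward; pixel columns grow to the right and rows downward; lengths in m; the calibration is good to about 2 mm. The wrist camera is an equidistant fisheye: a pixel r from the principal point sees the ray r / f radians off the axis. A picture is of the moment at which its call begins: read the wrist's pose just before it. There is no depth.
- ctrl.close_job(): hands the job in, once; it reports no verdict.
The state is a dict: "t": time; "qpos": joint angles; "joint_vel": joint speeds; "tau": joint torques, N m; "position": TCP position; "orientation": TCP orientation; "wrist_force": force on the tool from outside, world axes, zero at the start; "moment": the same for the moment, N m; "finger_gap": finger opening in m.
Only numpy, scipy, OpenCV 4.12 (cv2) and the standard library are available. Lean on these libraries where they do the work, as an engineer would, in place of code of your own. Each camera call takes 0.05 s, during which the arm holds its last target. There are 200 camera calls.

### The job

Take the black knob of the turntable's sprung index plunger and pull it straight up until you feel its shoulder come up against the fork stop, which is set at a different height each time; do not wrench the stop. Finish while still holding the plunger fully up against the stop in the gripper, its pin clear of the hole, so that I can turn the table by hand. Do not turn the table yourself, and leave the sculpture and everything else on the bench where it is.

Things in the scene. Friction and masses are not known exactly. Their poses are not given: they have to be found in the camera images.
- stand: fixed sculpting turntable: dark round foot 210 mm across, origin at the centre of its underside on the bench, z up. Its own -x axis points from its centre to the index plunger, which a dark bracket carries (50 mm wide, outer face 195 mm from the centre, arm top 95 mm high). The low black button beside the disc (44 mm across, 59 mm high) is only a brake: not part of the job
- disc (a joint): the turntable disc (236 mm across, top 67 mm above the bench, grey) turning about the vertical; rad, 0 at the start, with the plunger's pin in the hole of the steel lug on its rim. The pin locks it; once the pin is out it turns with little effort
- plunger: upright sprung index plunger, slides only up and down; origin at the lower tip of its 12 mm pin (57 mm above the bench when seated), z up. Above the tip: shoulder ring 26 mm across at 43-49 mm, 12 mm rod, black knob 28 mm across at 95-123 mm, its rim 36 mm across at 123-131 mm. A spring pulls it down: 7.5 N seated, plus 0.25 N per mm of lift; let go, it snaps down
- knob (a point): point on the knob's axis at the height to grip, 15 mm above the knob's lower edge, 21 mm below its top; 167 mm above the bench when seated. Grip from above, at any yaw, best with the fingers either side along the stand's y axis. The post beside the rod (37 mm outward from the axis) ends 146 mm above the bench
- shoulder (a point): top face of the plunger's shoulder ring, on the axis; this face meets the stop. 106 mm above the bench when seated
- stop: fixed, rigid aluminium fork, 8 mm thick, 33 mm wide, straddling the rod below the knob, clamped to the post on the bracket; origin on the rod's axis in its underside, the face that the shoulder meets. Its height differs each time: the lift from seated until the shoulder meets it is 14 to 28 mm
- seat (a point): mouth of the seat hole, in the top face of the lug (12 mm thick, hole 14 mm wide), 67 mm above the bench on the plunger's axis; seated, the pin reaches 10 mm into it
- jaw: loose clay sculpture of a fanged lower jaw, about 140 mm across and 64 mm tall, standing on the disc; origin at the underside
- tape: roll of masking tape lying by the turntable, 110 mm across, 24 mm high; origin at the underside's centre
- fang: loose bone-coloured fang standing by the turntable, 34 mm across at the foot, 66 mm tall; origin at the underside
- jaw_spare: second clay jaw on the bench to the robot's left, about 130 mm across, 64 mm tall; origin at the underside
- spatula: wooden-handled spatula, 200 mm, lying on the bench to the robot's right; origin at the underside
- drink: drink bottle, 62 mm across, 200 mm tall, on the left; origin at the underside's centre
- cup: clear pouring cup, 100 mm across, 90 mm tall, on the right; origin at the underside's centre

How it is judged:
By the outcome, as a careful person would: the job done as asked, in the order asked, and still so for the second after the job is handed in, while the arm keeps its last pose, push and grip.
It also fails if it takes over 38 s, if anything falls off the work surface, if the arm or the gripper's body presses on something with over 40 N, if the wrist force passes 120 N, or if a joint passes its speed limit or range.

## Working session

There is one attempt and no reset: what is moved stays moved. The work goes in short steps, Python scripts to look and compute and a shell command to move; the robot and the scene stay as the last step left them, time stands still between calls to the robot, and variables do not carry over. Pictures are saved under pics/ and viewed, about 8 in all and at most 12, crops included, and the job is handed in when it is done.

```bash
mkdir -p pics
cat > h.py <<'E'
import numpy as np, cv2
from bench import ctrl
def cap(n,f):
    s=ctrl.sense(); d=ctrl.capture(n); cv2.imwrite(f'pics/{f}.png',d['image'][:,:,::-1]); np.save(f'pics/{f}.npy',np.array([d,s],dtype=object),allow_pickle=True); return d
def load(f): return np.load(f'pics/{f}.npy',allow_pickle=True)
def ray(d,u,v):
    h=d['image'].shape[0]; f=h/2/np.tan(np.radians(d['vfov'])/2)
    R=cv2.Rodrigues(np.array(d['rvec'],float))[0]; t=np.array(d['tvec'],float).ravel()
    return -R.T@t, R.T@np.array([(u-d['cx'])/f,(v-d['cy'])/f,1.])
def onz(d,u,v,z):
    c,r=ray(d,u,v); return c+r*(z-c[2])/r[2]
def tri(L):
    A=0;b=0
    for d,u,v in L:
        c,r=ray(d,u,v); r=r/np.linalg.norm(r); P=np.eye(3)-np.outer(r,r); A=A+P; b=b+P@c
    return np.linalg.solve(A,b)
def proj(d,p):
    h=d['image'].shape[0]; f=h/2/np.tan(np.radians(d['vfov'])/2)
    R=cv2.Rodrigues(np.array(d['rvec'],float))[0]; q=R@np.array(p)+np.array(d['tvec'],float).ravel()
    return d['cx']+f*q[0]/q[2], d['cy']+f*q[1]/q[2]
E
python3 - <<'E'
from h import *
a=cap('scene','s0');b=cap('side','d0')
for d in(a,b):print(ray(d,256,192),d['vfov'],d['cx'],d['cy'])
s=ctrl.sense();print(s['t'],s['position'],s['orientation'],s['wrist_force'],s['finger_gap'],ctrl.tip_extent)
E
```

```text
(array([ 1.25579298, -0.30005799,  1.16061478]), array([-0.51968115,  0.22993524, -0.82293646])) 48.51462959105234 253.12460273414806 187.37970712148606
(array([0.16330655, 1.23677895, 1.22330738]), array([ 0.2359196 , -0.71970353, -0.6532305 ])) 42.670809722992104 249.79393899301326 185.36983508323164
0.1 [ 0.15493695 -0.60502632  0.23702272] [-6.95807225e-04  9.92149624e-01  1.25054431e-01 -1.68018535e-04] [-0.40322725 -0.14376988 -1.01257311] 0.09193459769516421 0.011
```

View pics/s0.png

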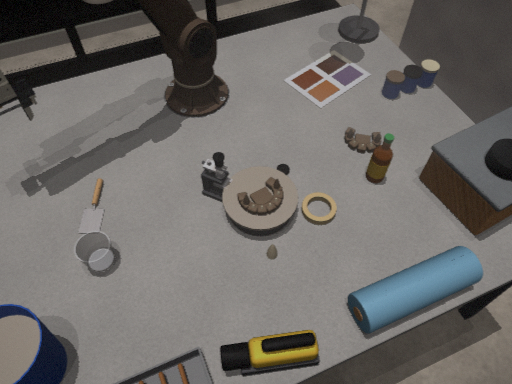

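View pics/d0.png

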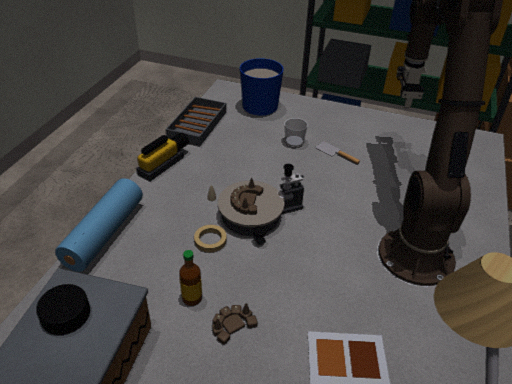

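The scene shows the plunger knob near (218,157), left of the disc (260,195). In the side view the knob is near (289,169). I'll enlarge both.

Run:
```python
from h import *
a=load('s0')[0]['image'];b=load('d0')[0]['image']
A=cv2.resize(a[145:205,190:240],None,fx=8,fy=8,interpolation=cv2.INTER_CUBIC)
B=cv2.resize(b[158:218,262:312],None,fx=8,fy=8,interpolation=cv2.INTER_CUBIC)
cv2.imwrite('pics/z0.png',np.clip(np.hstack([A,B])*1.6,0,255).astype('uint8')[:,:,::-1])
```

```text
(no output)
```

View pics/z0.png

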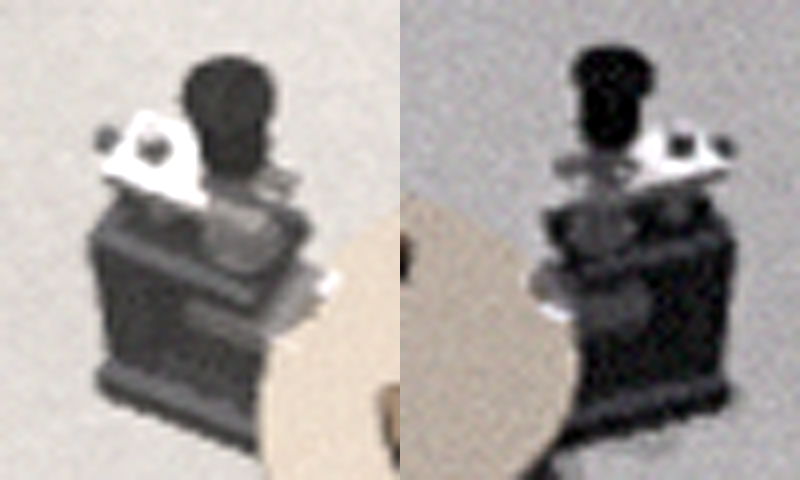

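Run:
```python
from h import *
a=load('s0')[0];b=load('d0')[0]
p=tri([(a,218.1,154.5),(b,288.1,165.6)]);print('top tri',p,'onz',onz(a,218.1,154.5,.188),onz(b,288.1,165.6,.188))
for n,d,(cu,cv_) in(('s',a,(260,190)),('d',b,(250,205))):
    hsv=cv2.cvtColor(d['image'],cv2.COLOR_RGB2HSV)
    x=slice(cu-55,cu+55);y=slice(cv_-45,cv_+45)
    print(n,hsv[cv_+18,cu-25:cu+25:10].tolist(),'bench',hsv[cv_+60,cu+30].tolist())
    lab=cv2.cvtColor(d['image'],cv2.COLOR_RGB2LAB).astype(int)
    m=((hsv[...,1]>40)&(hsv[...,2]>60)).astype('uint8')
    w=np.zeros_like(m);w[y,x]=m[y,x]
    w=cv2.morphologyEx(w,cv2.MORPH_OPEN,np.ones((3,3)))
    c=max(cv2.findContours(w,0,1)[0],key=cv2.contourArea);hl=cv2.convexHull(c)[:,0]
    # rectify to z=.067 plane and fit circle
    P=np.array([onz(d,u,v,.067)[:2] for u,v in hl]);(cx,cy),r=cv2.minEnclosingCircle(P.astype('float32'))
    A=np.c_[2*P,np.ones(len(P))];s=np.linalg.lstsq(A,(P**2).sum(1),rcond=None)[0]
    print(cv2.boundingRect(c),'enc',cx,cy,r,'ls',s[:2],np.sqrt(s[2]+s[0]**2+s[1]**2))
```

```text
top tri [ 0.47811715 -0.0761556   0.18994324] onz [ 0.4733655  -0.07696949  0.188     ] [ 0.48041343 -0.07535465  0.188     ]
s [[16, 33, 149], [14, 56, 50], [15, 73, 108], [13, 71, 100], [15, 42, 49]] bench [17, 12, 146]
(237, 186, 46, 27) enc 0.5744636654853821 0.014743589796125889 0.07226085662841797 ls [0.57871116 0.01309457] 0.06634632289504437
d [[160, 51, 15], [17, 50, 36], [24, 32, 118], [16, 28, 118], [11, 45, 62]] bench [160, 7, 112]
(195, 225, 32, 23) enc 0.647918164730072 0.2222616970539093 0.05438186973333359 ls [0.64818584 0.22248575] 0.05341766383191722
```

Run:
```python
from h import *
for n,(cu,cv_) in(('s0',(260,195)),('d0',(250,205))):
    d=load(n)[0]
    hsv=cv2.cvtColor(cv2.GaussianBlur(d['image'],(3,3),0),cv2.COLOR_RGB2HSV)
    m=((hsv[...,1]>21)&(hsv[...,2]>75)&(hsv[...,0]<30)).astype('uint8')
    w=np.zeros_like(m);w[cv_-42:cv_+42,cu-42:cu+42]=m[cv_-42:cv_+42,cu-42:cu+42]
    w=cv2.morphologyEx(w,cv2.MORPH_OPEN,np.ones((5,5)))
    c=max(cv2.findContours(w,0,1)[0],key=cv2.contourArea);hl=cv2.convexHull(c)[:,0]
    P=np.array([onz(d,u,v,.067)[:2] for u,v in hl]);(cx,cy),r=cv2.minEnclosingCircle(P.astype('float32'))
    print(cv2.boundingRect(c),'enc',cx,cy,r)
    k=np.array([.477,-.076]);v=np.array([cx,cy])-k;print(np.linalg.norm(v),np.degrees(np.arctan2(v[1],v[0])))
from scipy.spatial.transform import Rotation as R
q=ctrl.sense()['orientation'];print(R.from_quat(np.r_[q[1:],q[0]]).as_matrix().round(3))
```

```text
(222, 166, 76, 64) enc 0.5829548239707947 0.010367035865783691 0.11991557478904724
0.13669560931838176 39.18453548608047
(218, 182, 66, 43) enc 0.5823752880096436 0.01765664666891098 0.11678695678710938
0.1409805617394844 41.63041795927302
[[ 0.969  0.248 -0.001]
 [ 0.248 -0.969  0.001]
 [-0.    -0.001 -1.   ]]
```

```bash
python3 -m crank '0 0 -0.15 0 0 -2 0;0 0 -0.15 0 0 -2 0;0 0 -0.15 0 0 -2 0;0 0 0 2.2 -0.7 0 0;0 0 0 4.2 -1.4 0 0;0 0 0 4.2 -1.4 0 0;0 0 0 4.2 -1.4 0 0;0 0 0 4.2 -1.4 0 0;0 0 0 4.2 -1.4 0 0;0 0 0 4.2 -1.4 0 0;0 0 0 4.2 -1.4 0 0;0 0 0 4.2 -1.4 0 0;0 0 0 4.2 -1.4 0 0;0 0 0 4.2 -1.4 0 0;0 0 0 4.2 -1.4 0 0;0 0 0 4.2 -1.4 0 0;0 0 0 4.2 -1.4 0 0;0 0 0 2.2 -0.7 0 0;0 0 0 0 0 0 0;0 0 0 0 0 0 0'
python3 - <<'E'
from h import *
from scipy.spatial.transform import Rotation as R
d=cap('wrist','w0');s=load('w0')[1];q=s['orientation'];M=R.from_quat(np.r_[q[1:],q[0]]).as_matrix()
print(s['t'],s['position'],M.round(3),s['qpos'],s['wrist_force'],s['finger_gap']);print(np.array(d['hand_eye']).round(4),d['vfov'],d['cx'],d['cy'])
E
```

```text
t: 2.1
position: [0.4794, -0.0753, 0.2973]
orientation: [-0.0, 0.939, 0.344, -0.001]
wrist_force: [0.4, 0.5, 0.5]
finger_gap: 0.0919
2.1 [ 0.47938777 -0.0752924   0.2972847 ] [[ 0.764  0.646 -0.001]
 [ 0.646 -0.764 -0.   ]
 [-0.001 -0.001 -1.   ]] [ 0.46311456  0.20146748 -0.49378365  1.7785028   0.10257082  1.18808481
 -0.92975817] [0.39153628 0.45616391 0.48302479] 0.09186027252608443
[[ 5.000e-04 -9.627e-01 -2.707e-01  7.350e-02]
 [ 1.000e+00  3.000e-04  1.000e-03 -1.300e-03]
 [-9.000e-04 -2.707e-01  9.627e-01 -1.469e-01]
 [ 0.000e+00  0.000e+00  0.000e+00  1.000e+00]] 65.70646984690485 257.3862399465147 190.5009490358849
```

View pics/w0.png

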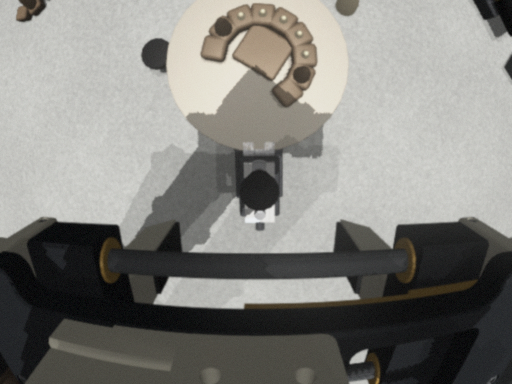

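The knob is at about (259,190), with the disc centre straight above it at about (257,67), so the yaw is aligned. The rim circle radius is about 20 px.

Run:
```python
from h import *
from scipy.spatial.transform import Rotation as R
d,s=load('w0');q=s['orientation'];M=R.from_quat(np.r_[q[1:],q[0]]).as_matrix();H=np.array(d['hand_eye'])
f=192/np.tan(np.radians(d['vfov'])/2)
g=cv2.cvtColor(d['image'],cv2.COLOR_RGB2GRAY)
z=cv2.resize(g[160:225,225:295],None,fx=8,fy=8,interpolation=cv2.INTER_CUBIC)
m=cv2.morphologyEx((z<22).astype('uint8'),cv2.MORPH_OPEN,cv2.getStructuringElement(2,(121,121)))
c=max(cv2.findContours(m,0,1)[0],key=cv2.contourArea);(u,v),r=cv2.minEnclosingCircle(c);u=225+(u+.5)/8-.5;v=160+(v+.5)/8-.5;r/=8
def W(u,v,zz):
    a=np.array([u-d['cx'],v-d['cy']]);rr=np.hypot(*a);th=rr/f
    k=np.r_[a/rr*np.sin(th),np.cos(th)]
    D=M@H[:3,:3]@k;C=M@H[:3,3]+s['position'];return C+D*(zz-C[2])/D[2]
p=W(u,v,.188);e=np.linalg.norm(W(u+r,v,.188)-W(u-r,v,.188))
print(u,v,r,'top',p,'dia',e,'tool off mm',(M.T@(p-s['position'])*1000).round(1))
```

```text
Traceback (most recent call last):
ValueError: max() iterable argument is empty
```

Run:
```python
from h import *
from scipy.spatial.transform import Rotation as R
d,s=load('w0');q=s['orientation'];M=R.from_quat(np.r_[q[1:],q[0]]).as_matrix();H=np.array(d['hand_eye'])
f=192/np.tan(np.radians(d['vfov'])/2)
g=cv2.cvtColor(d['image'],cv2.COLOR_RGB2GRAY)
print(g[190,230:290:2]);print(g[160:225:2,259])
def W(u,v,zz):
    a=np.array([u-d['cx'],v-d['cy']]);rr=np.hypot(*a);th=rr/f
    k=np.r_[a/rr*np.sin(th),np.cos(th)]
    D=M@H[:3,:3]@k;C=M@H[:3,3]+s['position'];return C+D*(zz-C[2])/D[2]
z=cv2.GaussianBlur(cv2.resize(g[160:225,225:295],None,fx=8,fy=8,interpolation=cv2.INTER_CUBIC),(9,9),0)
for T in(30,36,42):
  m=cv2.morphologyEx((z<T).astype('uint8'),cv2.MORPH_OPEN,cv2.getStructuringElement(2,(161,161)))
  cs=cv2.findContours(m,0,1)[0]
  if not cs: print(T,'none');continue
  (u,v),r=cv2.minEnclosingCircle(max(cs,key=cv2.contourArea));u=225+(u+.5)/8-.5;v=160+(v+.5)/8-.5;r/=8
  p=W(u,v,.188);e=np.linalg.norm(W(u+r,v,.188)-W(u-r,v,.188))
  print(T,u,v,r,'top',p,'dia',e,'tool off mm',(M.T@(p-s['position'])*1000).round(1))
```

```text
[ 81  81  80  53  39  30  27  34  36  33  33  32  34  37  34  34  36  36
  38  42  38  36  39  39  50  84 125 182 182 186]
[ 84  85  90  87  75  40  30  34  33  33  35  34  36  33  31  31  34  37
  37  37  38  39  36  42  39 119 207 187 186 188 223 142  90]
30 none
36 none
42 255.32431602478027 186.92568397521973 17.84615135192871 top [ 0.48109163 -0.07006314  0.188     ] dia 0.03188234499588442 tool off mm [  4.8  -2.8 109.3]
```

The knob's top centre measures (259,189.5), radius 20 px, or 35.7 mm across, which agrees with the given 36 mm. It lies about 1–2 mm off the TCP, and the two-view fix agrees within 3 mm. I'll descend.

```bash
python3 -m crank '0 0 0 0.1 0 3 0;0 0 0 0 0 4 0;0 0 0 0 0 3 0;0 0 0 0 0 2 0;0 0 0 0 0 1.2 0;0 0 0 0 0 0.5 0;0 0 0 0 0 0 0;0 0 0 0 0 0 0'
python3 -m crank '0 0 0 0 0 0 0.4;0 0 0 0 0 0 0.55;0 0 0 0 0 0 0.65;0 0 0 0 0 0 0.7;0 0 0 0 0 0 0.75;0 0 0 0 0 0 0.8;0 0 0 0 0 0 1;0 0 0 0 0 0 1;0 0 0 0 0 0 1' 15
python3 - <<'E'
from h import *
for n in('wrist_',):pass
d=cap('side','d1');e=cap('scene','s1')
P=[]
for x in(d,e):
    u,v=map(int,proj(x,(.479,-.075,.14)));P.append(cv2.resize(x['image'][v-35:v+35,u-25:u+25],None,fx=8,fy=8,interpolation=2))
cv2.imwrite('pics/z1.png',np.clip(np.hstack(P)*1.5,0,255).astype('uint8')[:,:,::-1])
E
```

```text
t: 2.95
position: [0.481, -0.0749, 0.1616]
orientation: [0.0, 0.939, 0.343, 0.001]
wrist_force: [-0.2, 0.1, 0.0]
finger_gap: 0.0916
t: 3.85
position: [0.4812, -0.0755, 0.1608]
orientation: [0.001, 0.939, 0.343, 0.001]
wrist_force: [4.3, -4.4, -3.1]
finger_gap: 0.0351
```

View pics/z1.png

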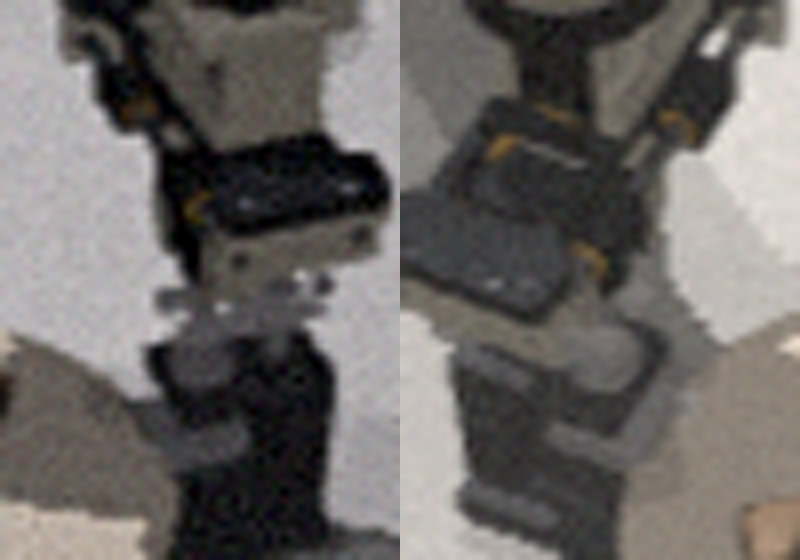

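The fingers are around the knob, clear of the fork and post. The gap is 35 mm, so they are either still closing or on the rim. I'll let them settle.

```bash
python3 -m crank '0 0 0 0 0 0 1;0 0 0 0 0 0 1;0 0 0 0 0 0 1' 15; python3 -c "
from bench import ctrl;import numpy as np;s=ctrl.sense();print(s['joint_vel'],s['moment'])"
```

```text
t: 4.25
position: [0.4812, -0.0755, 0.1608]
orientation: [0.001, 0.939, 0.343, 0.001]
wrist_force: [4.3, -3.3, -2.9]
finger_gap: 0.0352
[-3.48550606e-05  3.43636364e-04  3.91228821e-04  2.71041955e-04
  5.33330966e-04  3.80278463e-04 -4.54359566e-04] [-0.64492366 -0.67976826 -0.02226983]
```

The gap has settled at 35.2 mm, so the pads are on the 36 mm rim, 2–3 mm too high. I'll reopen, go lower, shift 1 mm in +y to cut the side force, and regrip on the 28 mm body.

```bash
python3 -m crank '0 0 0 0 0 0 0.45;0 0 0 0 0 0 0.45;0 0 0 0 0 0 0.45;0 0 0 0 0.1 0.2 0.45;0 0 0 0 0 0.2 0.45;0 0 0 0 0 0 0.45' 15
python3 -m crank '0 0 0 0 0 0 0.6;0 0 0 0 0 0 0.65;0 0 0 0 0 0 0.7;0 0 0 0 0 0 1;0 0 0 0 0 0 1;0 0 0 0 0 0 1;0 0 0 0 0 0 1;0 0 0 0 0 0 1' 15
```

```text
t: 4.85
position: [0.4808, -0.0753, 0.1563]
orientation: [-0.0, 0.939, 0.343, -0.0]
wrist_force: [-0.8, 0.1, -0.2]
finger_gap: 0.0504
t: 5.65
position: [0.4813, -0.0755, 0.1568]
orientation: [0.0, 0.939, 0.343, 0.0]
wrist_force: [1.8, -2.4, -1.5]
finger_gap: 0.0355
```

Run:
```python
from h import *
d=cap('wrist','w2')
i=d['image'];cv2.imwrite('pics/z2.png',np.clip(cv2.resize(i[140:330,150:370],None,fx=3.5,fy=3.1,interpolation=2)*1.6,0,255).astype('uint8')[:,:,::-1])
```

```text
(no output)
```

View pics/z2.png

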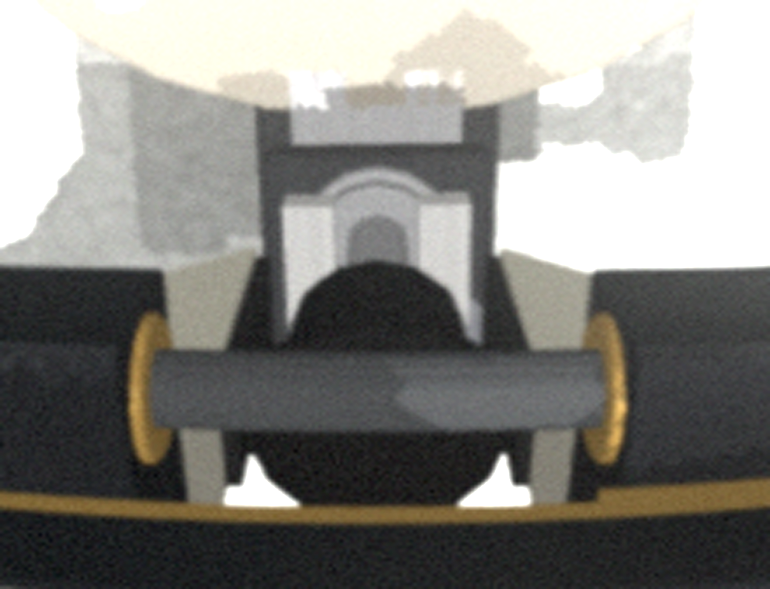

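The pads straddle the knob, touching at the rim, crop (245–515, 430). The fork prongs span crop x 280–473, which puts the fork top at about z≈0.135, below the fingertips. I'll firm up the grip and test with a small lift.

```bash
python3 -m crank '0 0 0 0 0 0 1;0 0 0 0 0 0 1;0 0 0 0 0 0 1;0 0 0 0 0 0 1' 45; python3 -m crank '0 0 0 0 0 -0.1 1;0 0 0 0 0 -0.1 1;0 0 0 0 0 -0.1 1;0 0 0 0 0 0 1;0 0 0 0 0 0 1'
```

```text
t: 6.1
position: [0.4813, -0.0755, 0.1568]
orientation: [0.0, 0.939, 0.343, 0.0]
wrist_force: [3.8, -2.3, -2.1]
finger_gap: 0.0345
t: 6.6
position: [0.4812, -0.0755, 0.1592]
orientation: [-0.0, 0.939, 0.343, 0.0]
wrist_force: [6.0, -3.4, -9.6]
finger_gap: 0.0343
```

It is lifting with about 8 N, matching the spring. I'll continue to just short of the 14 mm minimum.

```bash
python3 -m crank '0 0 0 0 0 -0.1 1;0 0 0 0 0 -0.2 1;0 0 0 0 0 -0.2 1;0 0 0 0 0 -0.2 1;0 0 0 0 0 -0.2 1;0 0 0 0 0 0 1;0 0 0 0 0 0 1'; python3 -m crank '0 0 0 0 0 -0.1 1;0 0 0 0 0 0 1;0 0 0 0 0 0 1'; python3 -m crank '0 0 0 0 0 -0.1 1;0 0 0 0 0 0 1;0 0 0 0 0 0 1'; python3 -m crank '0 0 0 0 0 -0.1 1;0 0 0 0 0 0 1;0 0 0 0 0 0 1'
```

```text
t: 7.3
position: [0.4812, -0.0755, 0.1681]
orientation: [-0.0, 0.939, 0.343, 0.0]
wrist_force: [6.3, -3.8, -11.1]
finger_gap: 0.0343
t: 7.6
position: [0.4811, -0.0755, 0.169]
orientation: [-0.0, 0.939, 0.343, -0.0]
wrist_force: [6.5, -2.5, -12.6]
finger_gap: 0.0344
t: 7.9
position: [0.4811, -0.0755, 0.17]
orientation: [-0.0, 0.939, 0.343, -0.0]
wrist_force: [6.2, -2.9, -12.2]
finger_gap: 0.034
t: 8.2
position: [0.4812, -0.0755, 0.171]
orientation: [-0.0, 0.939, 0.343, -0.0]
wrist_force: [7.2, -3.1, -11.9]
finger_gap: 0.0344
```

```bash
python3 -m crank '0 0 0 0 0 -0.1 1;0 0 0 0 0 0 1;0 0 0 0 0 0 1'
```

```text
t: 8.5
position: [0.4811, -0.0755, 0.1719]
orientation: [-0.0, 0.939, 0.343, -0.0]
wrist_force: [7.1, -4.4, -12.0]
finger_gap: 0.0344
```

```bash
python3 -m crank '0 0 0 0 0 -0.05 1;0 0 0 0 0 0 1;0 0 0 0 0 0 1'
```

```text
t: 8.8
position: [0.4811, -0.0755, 0.1725]
orientation: [-0.0, 0.939, 0.343, -0.0]
wrist_force: [7.8, -2.7, -11.9]
finger_gap: 0.0342
```

```bash
python3 -m crank '0 0 0 0 0 -0.1 1;0 0 0 0 0 0 1;0 0 0 0 0 0 1'
```

```text
t: 9.1
position: [0.4811, -0.0755, 0.1734]
orientation: [-0.0, 0.939, 0.343, -0.0]
wrist_force: [7.3, -3.3, -12.0]
finger_gap: 0.0346
```

```bash
python3 -m crank '0 0 0 0 0 -0.05 1;0 0 0 0 0 0 1;0 0 0 0 0 0 1'
```

```text
t: 9.4
position: [0.4811, -0.0755, 0.1739]
orientation: [-0.0, 0.939, 0.343, -0.0]
wrist_force: [7.7, -4.0, -12.5]
finger_gap: 0.0346
```

Lift is about 17.1 mm, with no stop contact yet.

```bash
python3 -m crank '0 0 0 0 0 -0.1 1;0 0 0 0 0 0 1;0 0 0 0 0 0 1'
```

```text
t: 9.7
position: [0.4811, -0.0755, 0.1747]
orientation: [-0.0, 0.939, 0.343, -0.0]
wrist_force: [8.7, -3.1, -14.8]
finger_gap: 0.0344
```

```bash
python3 -m crank '0 0 0 0 0 -0.05 1;0 0 0 0 0 0 1;0 0 0 0 0 0 1'
```

```text
t: 10.0
position: [0.4811, -0.0755, 0.1748]
orientation: [-0.0, 0.939, 0.343, -0.0]
wrist_force: [10.7, -2.1, -19.9]
finger_gap: 0.0347
```

The force rose from 12.5 to 19.9 N while the tool moved only 0.1 mm. That is the stop, at about 18 mm lift. I'll hold and check that it is steady and where the plunger is.

```bash
python3 -m crank '0 0 0 0 0 0 1;0 0 0 0 0 0 1;0 0 0 0 0 0 1;0 0 0 0 0 0 1;0 0 0 0 0 0 1;0 0 0 0 0 0 1;0 0 0 0 0 0 1;0 0 0 0 0 0 1;0 0 0 0 0 0 1;0 0 0 0 0 0 1'
python3 - <<'E'
from h import *
P=[]
d=cap('side','d3');e=cap('scene','s3')
for x in(d,e):
    u,v=map(int,proj(x,(.481,-.075,.12)));P.append(cv2.resize(x['image'][v-35:v+35,u-25:u+25],None,fx=8,fy=8,interpolation=2))
cv2.imwrite('pics/z3.png',np.clip(np.hstack(P)*1.8,0,255).astype('uint8')[:,:,::-1])
w=cap('wrist','w3')['image'];cv2.imwrite('pics/z4.png',np.clip(cv2.resize(w[100:330,150:370],None,fx=2.6,fy=2.6,interpolation=2)*1.6,0,255).astype('uint8')[:,:,::-1])
E
```

```text
t: 11.0
position: [0.4811, -0.0755, 0.1748]
orientation: [-0.0, 0.939, 0.343, -0.0]
wrist_force: [10.2, -3.7, -19.8]
finger_gap: 0.0341
```

View pics/z3.png

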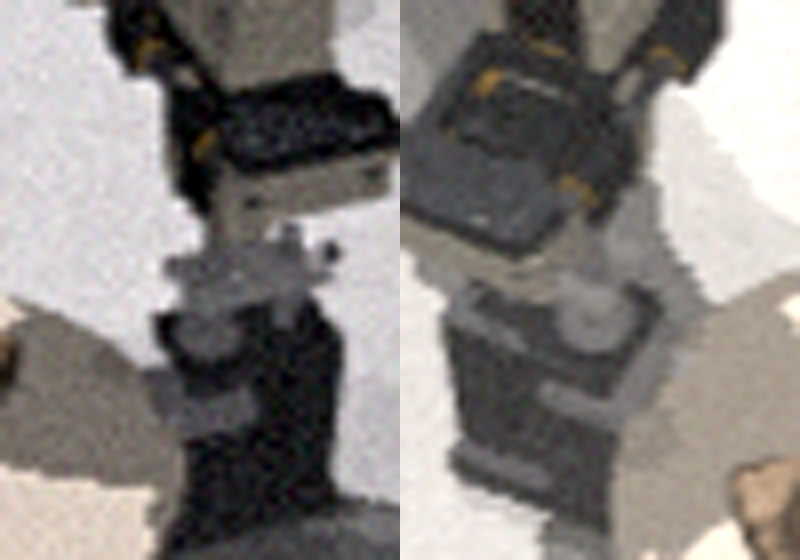

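View pics/z4.png

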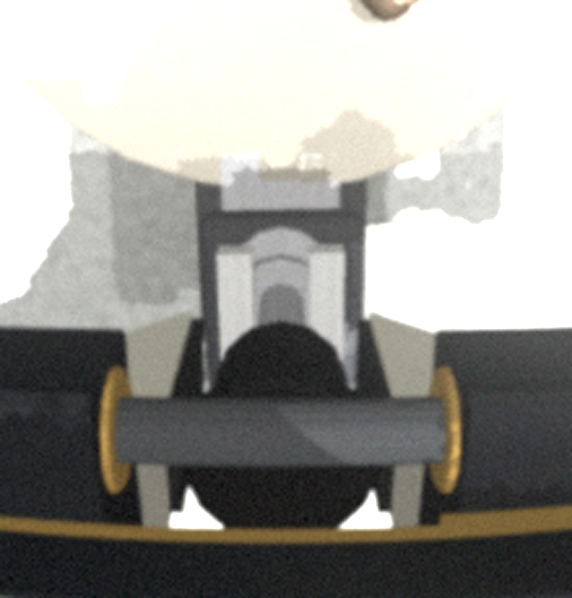

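The wrist view shows the shoulder arc (crop 280,262) risen to sit under the fork prongs. The side view shows the ring right below the fork, and the disc unmoved. Force held steady at 19.8 N for 1 s: about 12 N of spring and 7 N on the stop. I'll hand it in.

```bash
python3 -c "
from bench import ctrl
s=ctrl.sense();print(s['t'],s['position'],s['wrist_force'],s['finger_gap']);print(ctrl.close_job())"
```

```text
11.15 [ 0.48106389 -0.0754945   0.17482638] [  9.76371738  -4.02078754 -20.24231656] 0.034461819417046145
the job is handed in; nothing more can be done
None
```

I gripped the black knob at 45 N, pulled the plunger straight up about 18 mm until the shoulder met the fork stop, and handed the job in at 11.2 s still holding it there. The pin only reached 10 mm into the hole, so it should be well clear.

**Stop contact:** the vertical pull followed the spring to about 12.5 N. It then rose to about 20 N while the tool moved only 0.1 mm, leaving roughly 7 N on the stop. It held steady for more than 1 s with no sign of slipping. The pictures show the shoulder ring right under the fork. The fork height I estimated beforehand (top at about 135 ± 4 mm) agrees with the roughly 132 mm implied by the lift.

**Not as planned:**
- **Grip on the rim:** the pads appear to hold the knob's 36 mm rim rather than its 28 mm body (gap 34–35 mm). Lowering the grip 4 mm did not change that.
- **Side force:** about 10 N of sideways force remains on the tool.
- **Not measured:** I judged by eye that the disc and sculpture had not moved, and did not check the other bench items after the lift.

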